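Unload, reload and fire the marking press

ROBOT

A 6-joint arm with a two-finger parallel gripper is mounted at the origin on a cart in front of the work surface, level with it; the furniture and walls round the work are solid. World frame = base frame: x ahead of the robot, y to its left, z up, the work surface at z = 0. Lengths are in m, angles in rad, forces in N, time in s.
With the tool pointing down it reaches from about 0.35 to 0.975 m from the base axis. Payload 4.9 kg.
Tool frame: the origin (TCP) lies at the very end of the fingers, on their centre line; the grasp point (between the pads) lies 19 mm behind it; z points along the fingers, y is the line along which they close (so a half turn about z gives the same grasp; the last joint's range is limited). The gripper opens to 85 mm and grips with 20 to 120 N. Pads are 22 mm wide; open, the fingers measure 114 mm over their backs; the gripper's body (76 mm by 85 mm) begins 54 mm behind the grasp point. The pads swing forward as they close: fully open they stand 13 mm farther back than shut.
Start: joints at [-1.261, 0.053, 1.613, -0, 1.476, -0.119], TCP at [0.26, -0.568, 0.231] pointing down, gripper open.
Joint ranges: [-3.01, 3.01], [-1.01, 2.22], [0.06, 2.58], [-1.02, 4.17], [0.09, 2.62], [-3.14, 3.14]. Speed limits (rad/s): [2.57, 2.57, 3.14, 3.14, 3.14, 3.14].

INTERFACE

Orientations are given as a rotation vector (axis times angle).
In Python, from station import ctrl gives the robot as it stands. The module is installed in compiled form; this text tells all that it offers.
- The arm moves only by the tool jog_arm, never from a script. Its argument "steps" is a list of rows, each an object with "delta_rot": the turn, a rotation vector about the tool's x, y, z in degrees, a list of three; "linear": the shift along the tool's x, y, z in m, a list of three; "grip": the finger opening in m, from 0 to 0.0854. In form: [{"delta_rot": [rx, ry, rz], "linear": [x, y, z], "grip": grip}, ...]. A call has 1 to 10 rows; each row shifts and turns the commanded pose from where the row before left it, along the tool's axes as they then stand; what a row does not reach is not made up. A row lasts 1/10 s, in which the tool goes at most 50 mm and 8.59 degrees, less where a joint would pass 70% of its speed; a pose out of reach is approached as far as the arm can. A call with a gripper value outside its range is refused whole. The fingers move at their own pace and stop on an object; "newtons" is the grip in N (left out, the last holds). Time passes only in rows, so rows that do not move let the fingers close. It gives the time, the measured TCP pose, the force, the opening and the grip force at its end, in the units of the state.
- ctrl.get_obs(): the state, without advancing time (a new reading comes with each control period).
- ctrl.get_image(name): name is "scene" or "top" or "wrist"; returns (picture, depth): 420x560x3 uint8, red, green, blue; 420x560 float32, m along the optical axis (not along the pixel's ray), 0 where there is no reading.
- ctrl.camera_info(name): a dict with "camera_matrix" (3x3 intrinsics, pixels), "distortion" ([k1, k2, p1, p2, k3] as OpenCV has them; the pictures are not rectified), "R" (3x3) and "t" (3): a world point X has camera coordinates R X + t; the wrist camera has in their place "T_tool_cam" (4x4, takes a point from camera to tool coordinates, whose origin is the TCP and whose axes are the flange's). Camera axes: x right, y down, z forward; pixel columns grow to the right and rows downward; lengths in m; the calibration is good to about 2 mm. A picture is of the moment at which its call begins: read the wrist's pose just before it. camera_info takes no time and is no camera call.
- ctrl.finish_job(): hands the job in; it is judged then, once.
The state is a dict: "t": time; "q": joint angles; "dq": joint speeds; "effort": joint torques, N m; "tool_pos": TCP position; "tool_rot": TCP orientation; "contact_force": force on the tool from outside, world axes, zero at the start; "wrist_torque": the same for the moment, N m; "opening": finger opening in m; "grip_force": force on a finger pad.
Only numpy, scipy, OpenCV 4.12 (cv2) and the standard library are available. Lean on these libraries where they do the work, as an engineer would, in place of code of your own. Each camera call takes 0.05 s, during which the arm holds its last target. There are 200 camera calls.

TASK

The milled block in the small press has been marked: lift it out of the carriage and lay it flat on the floor of the blue tray. Then set the right-hand bracket in the carriage nest with its upright leg at the red-tab end, push the carriage fully home under the bridge, press the black plunger down to its stop for a moment and let it spring back up, leaving the bracket in the press. Press only with the bracket in place and the carriage home, and do not disturb the left-hand bracket, the V-block, the bottle or the bushes.

Things in the scene. Friction and masses are not known exactly. Their poses are not given: they have to be found in the camera images.
- plunger_top (a point): Centre of the top of the black mushroom head (36 mm across) of the press's spring plunger, 141 mm above the worktop when up. It stands over the blue bridge, whose guide collar tops out 100 mm above the worktop.
- plunger (a joint): Travel of the plunger straight down, in m: 0 up (where the spring returns it), 0.012 at its stop. The spring pushes back with about 3 N at the top and 9 N at the stop.
- carriage (a joint): Travel of the press's carriage along the press's +x direction, in m: 0 drawn out (where it starts, the nest in front of the bridge), 0.090 fully home against its stop under the bridge. It takes 1 to 2 N to slide, and stays where it is left.
- nest (a point): Centre of the nest's floor on the aluminium carriage, 24 mm above the worktop; x is the way the carriage slides home, z up. It takes a foot 60 mm (x) by 30 mm with 4 mm to spare all round, between 6 mm high lips at both ends and at the four corners; the long sides are open for 48 mm between the corner lips. The plate is 52 mm wide. Drawn out, the nest is 102 mm before the plunger's axis.
- push_tab (a point): Centre of the outer face of the red push tab (44 mm wide, 8 mm thick) standing up at the carriage's outer end, 80 mm before the nest's centre. The point is 30 mm above the worktop, the tab reaches from 20 to 40 mm. Drawn out, it overhangs the worktop in front of the base. The carriage is pushed home here.
- bracket_r_center (a point): Right-hand steel bracket (160 g), loose, any yaw; the point is over the middle of its 60 x 30 mm footprint, half-way up (24 mm). Foot 12 mm high along x; at its -x end an upright leg 12 mm thick, 30 wide, 48 high, mid-plane at x = -24 mm. An ear with a hole at the leg's top sticks out to +y (32 mm off the middle): on the right, looking at the leg over the foot.
- bracket_l_center (a point): The left-hand bracket, the mirror twin of the other: same sizes and axes, but the ear sticks out to -y (on the left, looking at the leg over the foot). It stays where it is.
- milled_block_center (a point): Centre of the milled aluminium block with two holes in its top, 30 mm (its x) by 60 mm (its y) by 20 mm high, 120 g; it starts lying in the carriage nest, its 60 mm length along the nest.
- tray_floor (a point): Centre of the floor (3 mm above the worktop) of the blue tray, inside 140 mm (x) by 190 mm (y), walls 32 mm above the worktop. The tray is fixed. The half of it with y < 0 is empty; the bushes stand in the other half.
- bush_a_center (a point): Turned aluminium flanged bush, 38 mm across, 22 mm high (centre half-way up), standing loose in the tray. Not to be disturbed.
- bush_b_center (a point): Turned aluminium flanged bush, 38 mm across, 19 mm high (centre half-way up), standing loose in the tray. Not to be disturbed.
- vee_center (a point): Steel V-block, 40 x 50 x 32 mm (centre half-way up), loose among the brackets. Not to be disturbed.
- bottle_center (a point): Amber dropper bottle, 34 mm across, 86 mm high (centre half-way up), loose among the brackets. Not to be disturbed.
- bracket_r: The right-hand bracket as a solid; origin at the centre of its underside, axes as for bracket_r_center.
- milled_block: The milled block as a solid; origin at the centre of its underside, axes as for milled_block_center.
- press: The marking press, fixed to the worktop; x as the nest's, away from the robot to within 0.35 rad. Grey base 100 mm wide, 14 high, from x = -115 to +85 mm. Blue bridge 98 mm wide, x = 27 to 67 mm, top 88 mm high, underside 54 mm: a bracket's foot passes under it, its upright leg does not. Plunger at x = 47 mm, drawn-out nest at x = -55 mm.
Things that resemble listed ones, but are neither listed nor needed, are in the scene too. What is shaped like the bracket_r but brown or turquoise is not meant.

How it is judged:
On the way, in this order (a step that is already met when the one before it is completed fails the run):
1. the milled block lies flat in the blue tray (x of milled_block_center in the frame of tray_floor between -0.062 and 0.062 m and y of milled_block_center in the frame of tray_floor between -0.087 and 0.087 m and z of milled_block_center in the frame of tray_floor between 0.005 and 0.014 m and angle between milled_block_center's own z axis and vertical below 0.12 rad), for 0.2 s.
2. the right-hand bracket stands in the nest of the drawn-out carriage, upright leg at the red-tab end (x of bracket_r_center in the frame of nest between -0.007 and 0.007 m and y of bracket_r_center in the frame of nest between -0.007 and 0.007 m and z of bracket_r_center in the frame of nest between 0.021 and 0.027 m and angle between the x axis of bracket_r_center and the x axis of nest, either way round below 0.2 rad and angle between bracket_r_center's own z axis and vertical below 0.1 rad and x of push_tab in the frame of bracket_r_center below -0.05 m and value of joint carriage below 0.02 m and contact force between the fingers and bracket_r below 0.1 N), for 0.1 s.
3. the carriage is fully home with the bracket in its nest (x of bracket_r_center in the frame of nest between -0.007 and 0.007 m and y of bracket_r_center in the frame of nest between -0.007 and 0.007 m and z of bracket_r_center in the frame of nest between 0.021 and 0.027 m and angle between the x axis of bracket_r_center and the x axis of nest, either way round below 0.2 rad and angle between bracket_r_center's own z axis and vertical below 0.1 rad and x of push_tab in the frame of bracket_r_center below -0.05 m and value of joint carriage above 0.086 m), for 0.2 s.
4. the plunger is pressed down to its stop with carriage and bracket home (all of step 3 and value of joint plunger above 0.011 m), for 0.2 s.
At the end, for the whole second after the job is handed in: Right-hand bracket in the nest (within 7 mm and 0.2 rad, upright), leg at the red-tab end; carriage home (over 86 of 90 mm); plunger back up (under 2 mm); block flat on the tray's floor, all inside; both at rest. Left-hand bracket, V-block, bottle, bushes within 20 mm of their starts (all of step 1 and all of step 3 and value of joint plunger below 0.002 m and linear speed of each of bracket_r, milled_block below 0.02 m/s); the robot touches nothing.
It fails at once if the plunger is pressed more than 5 mm while the carriage is not home or the bracket not in its nest (value of joint plunger above 0.005 m and not (x of bracket_r_center in the frame of nest between -0.007 and 0.007 m and y of bracket_r_center in the frame of nest between -0.007 and 0.007 m and z of bracket_r_center in the frame of nest between 0.021 and 0.027 m and angle between the x axis of bracket_r_center and the x axis of nest, either way round below 0.2 rad and angle between bracket_r_center's own z axis and vertical below 0.1 rad and x of push_tab in the frame of bracket_r_center below -0.05 m and value of joint carriage above 0.084 m)).
It fails at once if the left-hand bracket, the V-block, the bottle or a bush is disturbed (moved more than 20 mm) (distance of any of bracket_l_center, vee_center, bottle_center, bush_a_center, bush_b_center from where it was at the start of the episode above 0.02 m).
It also fails if it takes over 72 s, if anything falls off the work surface, if the arm or the gripper's body presses on something with over 40 N, if the wrist force passes 120 N, or if a joint passes its speed limit or range.

## Working session

There is one attempt and no reset: what is moved stays moved. The work goes in short steps, Python scripts to look and compute and a tool call to move; the robot and the scene stay as the last step left them, time stands still between calls to the robot, and variables do not carry over. Pictures are saved under pics/ and viewed, at most 10 in all, crops included, and the job is handed in when it is done.

Besides the shell and the picture viewer there is one more tool, called after "Request:" in YAML: its name, and indented under it one key for each argument. jog_arm: Moves the arm, as the interface text tells. Its arguments: {"type":"object","properties":{"steps":{"type":"array"},"newtons":{"type":"number"}},"required":["steps"]}

```bash
mkdir -p pics
cat > h.py <<'E'
import numpy as np, cv2
from station import ctrl
from scipy.spatial.transform import Rotation as Rn
def cam(n):
    i=ctrl.camera_info(n); K=np.array(i["camera_matrix"]);D=np.array(i["distortion"])
    if n=="wrist":
        o=ctrl.get_obs(); T=np.eye(4); T[:3,:3]=Rn.from_rotvec(o["tool_rot"]).as_matrix(); T[:3,3]=o["tool_pos"]
        C=T@np.array(i["T_tool_cam"]); return K,D,C[:3,:3],C[:3,3]
    R=np.array(i["R"]);t=np.array(i["t"]); return K,D,R.T,-R.T@t
def ray(c,uv):
    K,D,R,o=c; p=cv2.undistortPoints(np.array(uv,float).reshape(-1,1,2),K,D).reshape(-1,2)
    return np.c_[p,np.ones(len(p))]@R.T
def onplane(c,uv,z):
    d=ray(c,uv); return c[3]+d*((z-c[3][2])/d[:,2])[:,None]
def shot(n,f):
    c=cam(n); im,dep=ctrl.get_image(n); cv2.imwrite(f"pics/{f}.png",im[:,:,::-1]); np.save(f"pics/{f}.npy",dep); return c,im,dep
def cloud(c,dep):
    h,w=dep.shape; u,v=np.meshgrid(np.arange(w),np.arange(h)); d=ray(c,np.c_[u.ravel(),v.ravel()])
    return (c[3]+d*dep.reshape(-1,1)).reshape(h,w,3)
E
python3 - <<'E'
from h import *
o=ctrl.get_obs(); print(o["t"],o["tool_pos"],o["tool_rot"])
for n in ["scene","top"]:
    c,im,d=shot(n,n+"0"); print(n,c[3],c[2].round(2).tolist(),(d>0).mean())
i=ctrl.camera_info("wrist"); print(np.round(i["T_tool_cam"],3))
E
```

```text
0.0 [ 0.25967085 -0.56781162  0.23005836] [-3.06762489e+00 -6.67974014e-01  2.85591636e-04]
scene [-0.21258006  0.41388319  0.74357109] [[-0.46, -0.54, 0.7], [-0.89, 0.27, -0.37], [0.01, -0.8, -0.6]] 0.9960289115646258
top [0.31872808 0.02305848 1.55427928] [[0.0, -0.99, 0.16], [-1.0, -0.01, -0.02], [0.02, -0.16, -0.99]] 0.9961437074829932
[[-0.001 -0.954 -0.3    0.076]
 [ 1.    -0.001  0.    -0.001]
 [-0.    -0.3    0.954 -0.142]
 [ 0.     0.     0.     1.   ]]
```

View pics/scene0.png

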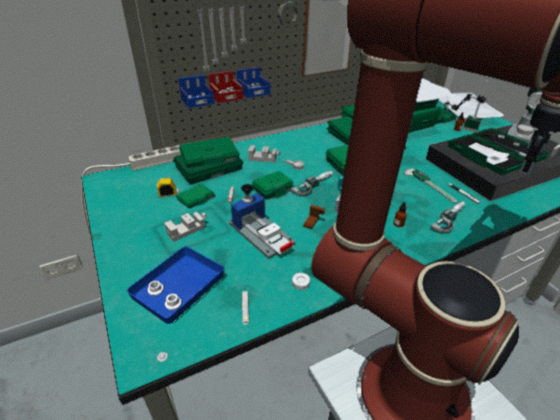

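View pics/top0.png

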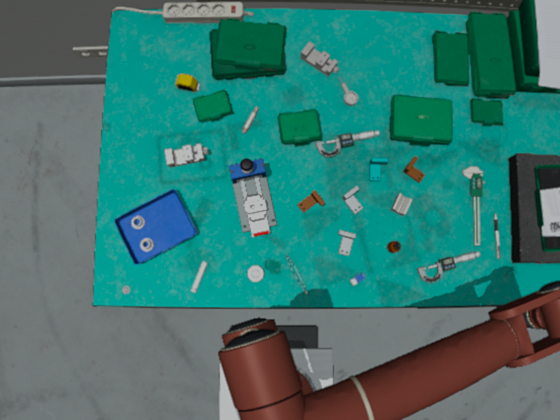

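The top view shows the press at (252,200), with its red tab at (260,233) and its plunger at (246,165). The tray is at (156,227). Two grey brackets are at (353,200) and (347,242), the V-block is at (402,204) and the bottle at (394,247). I'll zoom in to tell the brackets apart and measure from depth.

Run:
```python
from h import *
im=cv2.imread("pics/top0.png"); dep=np.load("pics/top0.npy"); c=cam("top"); P=cloud(c,dep)
cv2.imwrite("pics/crop1.png",cv2.resize(im[145:270,225:420],None,fx=4,fy=4,interpolation=cv2.INTER_CUBIC))
for n,uv in dict(br1=(353,200),br2=(347,242),vee=(402,204),bot=(394,247),block=(255,205),tab=(260,233),pl=(246,165),tray=(160,240)).items(): print(n,P[uv[1],uv[0]].round(3))
hsv=cv2.cvtColor(im,cv2.COLOR_BGR2HSV); Z=P[...,2]
def lab(m,name,amin):
    n,L,st,ce=cv2.connectedComponentsWithStats(m.astype(np.uint8))
    for k in range(1,n):
        if st[k,4]>=amin:
            ys,xs=np.where(L==k); Q=P[ys,xs]; r=cv2.minAreaRect(Q[:,:2].astype(np.float32)*1000)
            print(name,ce[k].round(0),st[k,4],"z",np.percentile(Q[:,2],[5,50,98]).round(3),"rect",np.round(r[0],0),np.round(r[1],0),round(r[2],1),"top",Q[Q[:,2]>Q[:,2].max()-.006].mean(0).round(3))
H,S,V=hsv[...,0],hsv[...,1],hsv[...,2]
lab((H>105)&(H<130)&(S>120),"blue",100)
lab(((H<8)|(H>172))&(S>140)&(V>90)&(P[...,0]>.3),"red",10)
w=(S<70)&(V>80); box=np.zeros_like(w); box[180:265,320:420]=1
lab(w&box,"grey",60)
box[:]=0; box[140:245,225:285]=1
lab((Z>.037)&(Z<.05)&box&w,"block",30)
lab((Z>.12)&box,"plunger",20)
```

```text
br1 [ 0.571 -0.222  0.008]
br2 [ 0.449 -0.201  0.012]
vee [ 0.558 -0.363  0.019]
bot [ 0.43  -0.325  0.064]
block [0.55  0.061 0.037]
tab [0.47  0.046 0.046]
pl [0.643 0.083 0.136]
tray [ 0.453  0.335 -0.004]
blue [247. 170.] 376 z [0.066 0.087 0.134] rect [492.  49.] [349.  93.] 12.3 top [0.319 0.023 1.554]
blue [156. 226.] 3065 z [-0.004  0.003  0.028] rect [399. 256.] [442. 219.] 44.7 top [0.319 0.023 1.554]
red [261. 233.] 32 z [0.034 0.04  0.047] rect [470.  44.] [ 6. 38.] 12.9 top [0.47  0.045 0.045]
red [555. 292.] 28 z [0.552 0.554 0.558] rect [ 304. -529.] [ 6. 25.] 4.0 top [ 0.303 -0.531  0.555]
grey [353. 200.] 274 z [0.003 0.014 0.052] rect [ 458. -112.] [ 61. 387.] 45.2 top [0.319 0.023 1.554]
grey [401. 204.] 277 z [0.011 0.026 0.038] rect [ 559. -364.] [47. 58.] 63.2 top [ 0.554 -0.354  0.038]
grey [346. 242.] 288 z [0.005 0.013 0.053] rect [ 449. -192.] [47. 69.] 76.2 top [ 0.469 -0.193  0.053]
block [255. 206.] 202 z [0.039 0.043 0.049] rect [546.  61.] [31. 60.] 11.6 top [0.545 0.061 0.046]
plunger [246. 164.] 137 z [0.133 0.139 1.554] rect [489.  62.] [349.  33.] 7.6 top [0.319 0.023 1.554]
```

View pics/crop1.png

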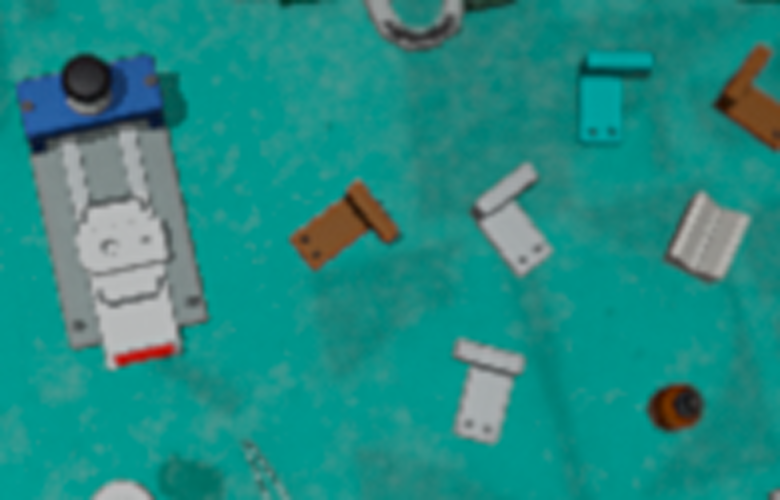

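In the crop, the bracket at (512,220) has its ear to the left of its leg-to-foot direction, so it is the right-hand one. The one at (490,390) has its ear on the other side, so it is the left-hand one. The press yaw is about 12.3° and the block is near (0.546, 0.061). I'll move the wrist camera over the press.

```bash
cat >> h.py <<'E'
def plan(pos,yaw,label=""):
    o=ctrl.get_obs(); R=Rn.from_rotvec(o["tool_rot"]); M=R.as_matrix(); p=np.array(o["tool_pos"])
    y=np.deg2rad(yaw); T=np.array([[np.cos(y),np.sin(y),0],[np.sin(y),-np.cos(y),0],[0,0,-1]])
    dr=np.rad2deg((R.inv()*Rn.from_matrix(T)).as_rotvec())
    print(label,"t",round(o["t"],2),"at",p.round(4),"yaw",np.rad2deg(np.arctan2(M[1,0],M[0,0])).round(2),"rot",dr.round(2),"lin(before turn)",(M.T@(np.array(pos)-p)).round(4),"lin(after)",(T.T@(np.array(pos)-p)).round(4))
E
python3 -c "
from h import *
plan((.53,.058,.26),12.3)"
```

```text
t 0.1 at [ 0.2597 -0.5679  0.2302] yaw 24.57 rot [-0.11 -0.   12.27] lin(before turn) [ 0.5061 -0.4569 -0.0289] lin(after) [ 0.3974 -0.5539 -0.0298]
```

Request:
jog_arm:
  steps:
    - {"delta_rot": [0, 0, 6.13], "linear": [0, 0, -0.015], "grip": 0.0854}
    - {"delta_rot": [0, 0, 6.13], "linear": [0, 0, -0.015], "grip": 0.0854}
    - {"delta_rot": [0, 0, 0], "linear": [0.028, -0.039, 0], "grip": 0.0854}
    - {"delta_rot": [0, 0, 0], "linear": [0.028, -0.039, 0], "grip": 0.0854}
    - {"delta_rot": [0, 0, 0], "linear": [0.028, -0.039, 0], "grip": 0.0854}
    - {"delta_rot": [0, 0, 0], "linear": [0.028, -0.039, 0], "grip": 0.0854}
    - {"delta_rot": [0, 0, 0], "linear": [0.028, -0.039, 0], "grip": 0.0854}
    - {"delta_rot": [0, 0, 0], "linear": [0.028, -0.039, 0], "grip": 0.0854}
    - {"delta_rot": [0, 0, 0], "linear": [0.028, -0.039, 0], "grip": 0.0854}
    - {"delta_rot": [0, 0, 0], "linear": [0.028, -0.039, 0], "grip": 0.0854}

```text
t: 1.1
tool_pos: [0.4123, -0.2138, 0.2609]
tool_rot: [-3.123, -0.336, 0.0]
contact_force: [0.1, 0.1, 0.8]
opening: 0.0851
grip_force: 0.0
```

```bash
python3 -c "
from h import *
plan((.53,.058,.26),12.3)"
```

```text
t 1.1 at [ 0.4123 -0.2138  0.2609] yaw 12.28 rot [-0.01  0.   -0.02] lin(before turn) [ 0.1728 -0.2406  0.0009] lin(after) [ 0.1729 -0.2405  0.0009]
```

Request:
jog_arm:
  steps:
    - {"delta_rot": [0, 0, 0], "linear": [0.029, -0.04, 0], "grip": 0.0854}
    - {"delta_rot": [0, 0, 0], "linear": [0.029, -0.04, 0], "grip": 0.0854}
    - {"delta_rot": [0, 0, 0], "linear": [0.029, -0.04, 0], "grip": 0.0854}
    - {"delta_rot": [0, 0, 0], "linear": [0.029, -0.04, 0], "grip": 0.0854}
    - {"delta_rot": [0, 0, 0], "linear": [0.029, -0.04, 0], "grip": 0.0854}
    - {"delta_rot": [0, 0, 0], "linear": [0.028, -0.04, 0], "grip": 0.0854}
    - {"delta_rot": [0, 0, 0], "linear": [0, 0, 0], "grip": 0.0854}

```text
t: 1.8
tool_pos: [0.5306, 0.0603, 0.2605]
tool_rot: [-3.12, -0.347, 0.002]
contact_force: [-0.7, -0.3, -1.1]
opening: 0.0854
grip_force: 0.0
```

Run:
```python
from h import *
c,im,d=shot("wrist","w1"); P=cloud(c,d); print(c[3])
hsv=cv2.cvtColor(im,cv2.COLOR_RGB2HSV); H,S,V=[hsv[...,k] for k in range(3)]
m=((H<8)|(H>172))&(S>140)&(V>90)
Q=P[m&(P[...,2]>.036)&(P[...,2]<.046)]; print("tab top",m.sum(),Q.mean(0).round(4),cv2.minAreaRect(Q[:,:2].astype(np.float32)*1000))
Z=P[...,2]
m=(Z>.0405)&(Z<.049)&(S<70)&(abs(P[...,0]-.546)<.05)&(abs(P[...,1]-.061)<.05)
Q=P[m]; print("block",m.sum(),Q.mean(0).round(4),np.median(Q[:,2]),cv2.minAreaRect(Q[:,:2].astype(np.float32)*1000))
m=(Z>.132)&(Z<.15); Q=P[m&(P[...,0]>.6)]; print("plunger",len(Q),Q.mean(0) if len(Q) else 0)
```

```text
[0.60450657 0.07701741 0.40282073]
tab top 352 [0.4719 0.0453 0.0392] ((471.8387145996094, 45.289283752441406), (6.555846691131592, 42.08332443237305), 12.879587173461914)
block 1768 [0.5457 0.0605 0.0439] 0.043919661375212665 ((545.095458984375, 61.005985260009766), (29.45760154724121, 60.19228744506836), 12.834050178527832)
plunger 2488 [0.64402732 0.0835482  0.13873088]
```

View pics/w1.png

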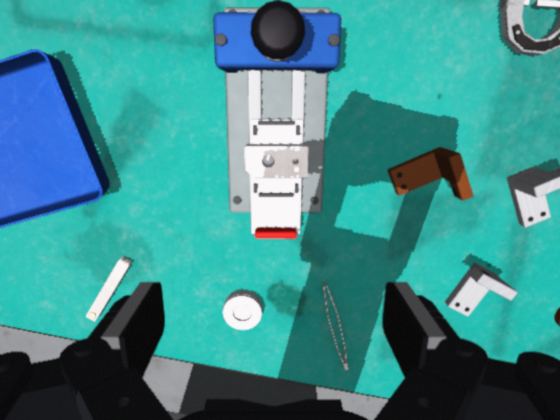

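The wrist view shows the block at (277,161) lying across the carriage: 60 mm along the press y and 30 mm along x, with its top at 44 mm. I'll grip it over its 60 mm length, since the ends overhang the plate by about 4 mm each side. Next I'll work out the tray pose and that move.

Run:
```python
from h import *
plan((.5454,.0608,.10),12.7,"above"); plan((.5454,.0608,.022),12.7,"grasp")
im=cv2.imread("pics/top0.png"); dep=np.load("pics/top0.npy"); c=cam("top"); P=cloud(c,dep)
hsv=cv2.cvtColor(im,cv2.COLOR_BGR2HSV); H,S,V=[hsv[...,k] for k in range(3)]
m=((H>105)&(H<130)&(S>120)).astype(np.uint8); n,L,st,ce=cv2.connectedComponentsWithStats(m)
k=1+np.argmax(st[1:,4]); cn,_=cv2.findContours((L==k).astype(np.uint8),0,2); cn=max(cn,key=len)[:,0]
W=onplane(c,cn,.032)[:,:2]; r=cv2.minAreaRect((W*1000).astype(np.float32)); print("tray outer",r); print(cv2.boxPoints(r).round(0).tolist())
mm=np.zeros_like(m); cv2.fillPoly(mm,[cv2.convexHull(cn)],1); 
b=(mm==1)&(S<100); n,L,st,ce=cv2.connectedComponentsWithStats(b.astype(np.uint8))
for k in range(1,n):
    if st[k,4]>40: print("bush",ce[k],st[k,4],onplane(c,[ce[k]],.015))
```

```text
above t 1.85 at [0.5301 0.058  0.2605] yaw 12.59 rot [-0.02  0.09 -0.11] lin(before turn) [0.0158 0.0007 0.1604] lin(after) [0.0156 0.0007 0.1605]
grasp t 1.85 at [0.5301 0.058  0.2605] yaw 12.59 rot [-0.02  0.09 -0.11] lin(before turn) [0.0159 0.0007 0.2384] lin(after) [0.0156 0.0007 0.2385]
tray outer ((487.9892883300781, 343.4102783203125), (145.99249267578125, 192.99819946289062), 28.38633918762207)
[[378.0, 394.0], [470.0, 224.0], [598.0, 293.0], [506.0, 463.0]]
bush [137.53284672 222.05839416] 137 [[0.50240143 0.39793625 0.015     ]]
bush [146.53472222 244.38194444] 144 [[0.43862755 0.36942026 0.015     ]]
```

Request:
jog_arm:
  steps:
    - {"delta_rot": [0, 0, 0], "linear": [0.0078, 0.0003, 0.04], "grip": 0.078}
    - {"delta_rot": [0, 0, 0], "linear": [0.0078, 0.0004, 0.04], "grip": 0.078}
    - {"delta_rot": [0, 0, 0], "linear": [0, 0, 0.04], "grip": 0.078}
    - {"delta_rot": [0, 0, 0], "linear": [0, 0, 0.04], "grip": 0.078}
    - {"delta_rot": [0, 0, 0], "linear": [0, 0, 0.035], "grip": 0.078}
    - {"delta_rot": [0, 0, 0], "linear": [0, 0, 0.025], "grip": 0.078}
    - {"delta_rot": [0, 0, 0], "linear": [0, 0, 0.0185], "grip": 0.078}
    - {"delta_rot": [0, 0, 0], "linear": [0, 0, 0], "grip": 0.078}
    - {"delta_rot": [0, 0, 0], "linear": [0, 0, 0], "grip": 0.05}
    - {"delta_rot": [0, 0, 0], "linear": [0, 0, 0], "grip": 0.05}
  newtons: 40

```text
t: 2.85
tool_pos: [0.5468, 0.0577, 0.0247]
tool_rot: [3.123, 0.336, 0.005]
contact_force: [0.6, -0.7, -0.8]
opening: 0.0592
grip_force: 44.0
```

Request:
jog_arm:
  steps:
    - {"delta_rot": [0, 0, 0], "linear": [0, 0, 0], "grip": 0.05}
    - {"delta_rot": [0, 0, 0], "linear": [0, 0, -0.02], "grip": 0.05}
    - {"delta_rot": [0, 0, 0], "linear": [0, 0, -0.03], "grip": 0.05}
    - {"delta_rot": [0, 0, 0], "linear": [0, 0, -0.04], "grip": 0.05}
    - {"delta_rot": [0, 0, 0], "linear": [0, 0, -0.03], "grip": 0.05}

```text
t: 3.35
tool_pos: [0.5462, 0.0582, 0.1459]
tool_rot: [3.123, 0.337, 0.005]
contact_force: [0.7, -0.8, -1.5]
opening: 0.0592
grip_force: 44.0
```

```bash
python3 -c "
from h import *
plan((.512,.299,.12),-61.6); print(np.round(ctrl.get_obs()['q'],2),ctrl.get_obs()['opening'])"
```

```text
t 3.35 at [0.5462 0.0582 0.1459] yaw 12.32 rot [-7.000e-02 -1.800e-01  7.392e+01] lin(before turn) [ 0.0179 -0.2426  0.0257] lin(after) [-0.2281 -0.0845  0.0259]
[-0.03 -0.06  1.87 -0.    1.33  1.33] 0.05917200205567875
```

Request:
jog_arm:
  steps:
    - {"delta_rot": [0, 0, 0], "linear": [0.003, -0.0404, 0], "grip": 0.05}
    - {"delta_rot": [0, 0, 0], "linear": [0.003, -0.0404, 0], "grip": 0.05}
    - {"delta_rot": [0, 0, 0], "linear": [0.003, -0.0404, 0], "grip": 0.05}
    - {"delta_rot": [0, 0, 0], "linear": [0.003, -0.0404, 0], "grip": 0.05}
    - {"delta_rot": [0, 0, 0], "linear": [0.003, -0.0404, 0], "grip": 0.05}
    - {"delta_rot": [0, 0, 0], "linear": [0.003, -0.0404, 0], "grip": 0.05}
    - {"delta_rot": [0, 0, -8.1], "linear": [0, 0, 0], "grip": 0.05}
    - {"delta_rot": [0, 0, -8.1], "linear": [0, 0, 0], "grip": 0.05}
    - {"delta_rot": [0, 0, -8.1], "linear": [0, 0, 0], "grip": 0.05}
    - {"delta_rot": [0, 0, -8.1], "linear": [0, 0, 0], "grip": 0.05}

```text
t: 4.35
tool_pos: [0.5113, 0.2991, 0.1434]
tool_rot: [2.902, 1.204, 0.001]
contact_force: [1.1, 0.3, -1.6]
opening: 0.0589
grip_force: 44.1
```

Request:
jog_arm:
  steps:
    - {"delta_rot": [0, 0, -8.1], "linear": [0, 0, 0], "grip": 0.05}
    - {"delta_rot": [0, 0, -8.1], "linear": [0, 0, 0], "grip": 0.05}
    - {"delta_rot": [0, 0, -8.1], "linear": [0, 0, 0], "grip": 0.05}
    - {"delta_rot": [0, 0, -8.1], "linear": [0, 0, 0], "grip": 0.05}
    - {"delta_rot": [0, 0, -8.1], "linear": [0, 0, 0], "grip": 0.05}
    - {"delta_rot": [0, 0, -8.1], "linear": [0, 0, 0], "grip": 0.05}
    - {"delta_rot": [0, 0, -8.1], "linear": [0, 0, 0], "grip": 0.05}
    - {"delta_rot": [0, 0, -8.1], "linear": [0, 0, 0], "grip": 0.05}
    - {"delta_rot": [0, 0, -8.1], "linear": [0, 0, 0], "grip": 0.05}
    - {"delta_rot": [0, 0, 0], "linear": [0, 0, 0], "grip": 0.05}

```text
t: 5.35
tool_pos: [0.5114, 0.2989, 0.1434]
tool_rot: [1.627, 2.687, 0.001]
contact_force: [-0.6, -0.3, -1.2]
opening: 0.0589
grip_force: 44.1
```

```bash
python3 -c "
from h import *
plan((.512,.299,.12),118.4); print(np.round(ctrl.get_obs()['q'],2))
c,im,d=shot('wrist','w2')"
```

```text
t 5.35 at [0.5114 0.2989 0.1434] yaw 117.6 rot [ 0.05  0.01 -0.8 ] lin(before turn) [-0.0002  0.0005  0.0234] lin(after) [-0.0002  0.0006  0.0234]
[ 0.4   0.04  1.77 -0.    1.32 -0.08]
```

View pics/w2.png

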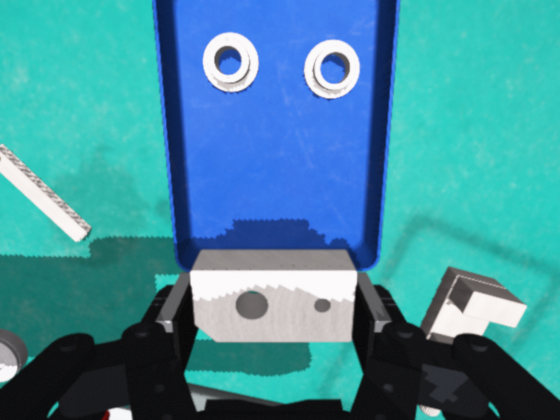

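The wrist view shows the block gripped squarely, with the tray at (280,130) aligned and the bushes at (230,62) and (332,70). Before lowering, I'll check the tray walls with rays.

```bash
python3 -c "
from h import *
c=cam('wrist'); W=onplane(c,[(172,200),(388,200),(183,266),(375,266),(168,150),(390,150)],.032); print(W.round(3))
a=np.deg2rad(28.4); print(((W[:,:2]-[.488,.343])@np.array([[np.cos(a),-np.sin(a)],[np.sin(a),np.cos(a)]])).round(3))"
```

```text
[[0.445 0.273 0.032]
 [0.578 0.342 0.032]
 [0.471 0.23  0.032]
 [0.597 0.295 0.032]
 [0.429 0.304 0.032]
 [0.561 0.372 0.032]]
[[-0.071 -0.041]
 [ 0.079 -0.044]
 [-0.068 -0.091]
 [ 0.073 -0.094]
 [-0.071 -0.007]
 [ 0.078 -0.009]]
```

Request:
jog_arm:
  steps:
    - {"delta_rot": [0, 0, -0.8], "linear": [0, 0.003, 0.04], "grip": 0.05}
    - {"delta_rot": [0, 0, 0], "linear": [0, 0, 0.04], "grip": 0.05}
    - {"delta_rot": [0, 0, 0], "linear": [0, 0, 0.03], "grip": 0.05}
    - {"delta_rot": [0, 0, 0], "linear": [0, 0, 0.015], "grip": 0.05}
    - {"delta_rot": [0, 0, 0], "linear": [0, 0, 0.008], "grip": 0.05}
    - {"delta_rot": [0, 0, 0], "linear": [0, 0, 0.004], "grip": 0.05}
    - {"delta_rot": [0, 0, 0], "linear": [0, 0, 0], "grip": 0.05}
    - {"delta_rot": [0, 0, 0], "linear": [0, 0, 0], "grip": 0.05}

```text
t: 6.2
tool_pos: [0.5153, 0.3008, 0.0076]
tool_rot: [1.608, 2.697, 0.004]
contact_force: [-0.2, -0.3, -1.1]
opening: 0.0588
grip_force: 44.1
```

Request:
jog_arm:
  steps:
    - {"delta_rot": [0, 0, 0], "linear": [0, 0, 0.003], "grip": 0.05}
    - {"delta_rot": [0, 0, 0], "linear": [0, 0, 0], "grip": 0.05}
    - {"delta_rot": [0, 0, 0], "linear": [0, 0, 0], "grip": 0.07}
    - {"delta_rot": [0, 0, 0], "linear": [0, 0, 0], "grip": 0.07}
    - {"delta_rot": [0, 0, 0], "linear": [0, 0, 0], "grip": 0.07}
    - {"delta_rot": [0, 0, 0], "linear": [0, 0, -0.03], "grip": 0.07}
    - {"delta_rot": [0, 0, 0], "linear": [0, 0, -0.05], "grip": 0.07}
    - {"delta_rot": [0, 0, 0], "linear": [0, 0, -0.05], "grip": 0.07}
    - {"delta_rot": [0, 0, 0], "linear": [0, 0, -0.05], "grip": 0.07}
    - {"delta_rot": [0, 0, 0], "linear": [0, 0, -0.04], "grip": 0.07}

```text
t: 7.2
tool_pos: [0.5146, 0.3005, 0.2268]
tool_rot: [1.607, 2.697, 0.005]
contact_force: [1.0, -0.3, -0.7]
opening: 0.0703
grip_force: 0.0
```

Run:
```python
from h import *
c,im,d=shot("top","top1"); P=cloud(c,d)
hsv=cv2.cvtColor(im,cv2.COLOR_RGB2HSV); S=hsv[...,1]
m=(S<80)&(abs(P[...,0]-.515)<.05)&(abs(P[...,1]-.30)<.05); Q=P[m]
print(len(Q)); 
c,im,d=shot("wrist","w3"); P=cloud(c,d); S=cv2.cvtColor(im,cv2.COLOR_RGB2HSV)[...,1]
m=(P[...,2]>.017)&(P[...,2]<.03)&(S<90)&(abs(P[...,0]-.515)<.04)&(abs(P[...,1]-.30)<.04); Q=P[m]
print("block",len(Q),Q.mean(0),np.percentile(Q[:,2],[5,50,95]),cv2.minAreaRect(Q[:,:2].astype(np.float32)*1000))
plan((.53,-.20,.26),12,"bracket view"); print(np.round(ctrl.get_obs()['q'],2))
```

```text
284
block 1834 [0.51307086 0.30273105 0.02243793] [0.02087434 0.02250345 0.0237518 ] ((512.7192993164062, 301.9336242675781), (59.62614059448242, 30.210973739624023), 28.382020950317383)
bracket view t 7.3 at [0.5177 0.3019 0.2321] yaw 118.41 rot [  0.67  -0.74 106.41] lin(before turn) [-0.4473 -0.2276 -0.0307] lin(after) [-0.0923  0.4935 -0.0279]
[ 0.4  -0.02  1.68  0.    1.46 -0.09]
```

The block lies flat in the tray with its top at 22.5 mm. Next is the right-hand bracket.

Request:
jog_arm:
  steps:
    - {"delta_rot": [0, 0, 0], "linear": [-0.04, -0.0163, 0], "grip": 0.06}
    - {"delta_rot": [0, 0, 0], "linear": [-0.04, -0.0163, 0], "grip": 0.06}
    - {"delta_rot": [0, 0, 0], "linear": [-0.04, -0.0163, 0], "grip": 0.06}
    - {"delta_rot": [0, 0, 0], "linear": [-0.04, -0.0163, 0], "grip": 0.06}
    - {"delta_rot": [0, 0, 0], "linear": [-0.04, -0.0163, 0], "grip": 0.06}
    - {"delta_rot": [0, 0, 0], "linear": [-0.04, -0.0163, 0], "grip": 0.06}
    - {"delta_rot": [0, 0, 0], "linear": [-0.04, -0.0163, 0], "grip": 0.06}
    - {"delta_rot": [0, 0, 0], "linear": [-0.04, -0.0163, 0], "grip": 0.06}
    - {"delta_rot": [0, 0, 0], "linear": [-0.04, -0.0163, 0], "grip": 0.06}
    - {"delta_rot": [0, 0, 0], "linear": [-0.04, -0.0163, 0], "grip": 0.06}

```text
t: 8.3
tool_pos: [0.5606, -0.1308, 0.2221]
tool_rot: [-1.608, -2.698, -0.0]
contact_force: [0.2, -0.4, -0.2]
opening: 0.0599
grip_force: 0.0
```

Request:
jog_arm:
  steps:
    - {"delta_rot": [0, 0, 0], "linear": [-0.04, -0.0163, 0], "grip": 0.06}
    - {"delta_rot": [0, 0, 0], "linear": [-0.04, -0.0163, 0], "grip": 0.06}
    - {"delta_rot": [0, 0, 8.4], "linear": [0, 0, 0], "grip": 0.06}
    - {"delta_rot": [0, 0, 8.4], "linear": [0, 0, 0], "grip": 0.06}
    - {"delta_rot": [0, 0, 8.4], "linear": [0, 0, 0], "grip": 0.06}
    - {"delta_rot": [0, 0, 8.4], "linear": [0, 0, 0], "grip": 0.06}
    - {"delta_rot": [0, 0, 8.4], "linear": [0, 0, 0], "grip": 0.06}
    - {"delta_rot": [0, 0, 8.4], "linear": [0, 0, 0], "grip": 0.06}
    - {"delta_rot": [0, 0, 8.4], "linear": [0, 0, 0], "grip": 0.06}
    - {"delta_rot": [0, 0, 8.4], "linear": [0, 0, 0], "grip": 0.06}

```text
t: 9.3
tool_pos: [0.57, -0.2149, 0.2219]
tool_rot: [-2.836, -1.349, 0.001]
contact_force: [0.4, 0.1, 0.2]
opening: 0.0603
grip_force: 0.0
```

Request:
jog_arm:
  steps:
    - {"delta_rot": [0, 0, 8.4], "linear": [0, 0, 0], "grip": 0.06}
    - {"delta_rot": [0, 0, 8.4], "linear": [0, 0, 0], "grip": 0.06}
    - {"delta_rot": [0, 0, 8.4], "linear": [0, 0, 0], "grip": 0.06}
    - {"delta_rot": [0, 0, 8.4], "linear": [0, 0, 0], "grip": 0.06}
    - {"delta_rot": [0, 0, 8.4], "linear": [0, 0, 0], "grip": 0.06}
    - {"delta_rot": [0, 0, 8.4], "linear": [0, 0, 0], "grip": 0.06}
    - {"delta_rot": [0, 0, 8.4], "linear": [0, 0, 0], "grip": 0.06}
    - {"delta_rot": [0, 0, 8.4], "linear": [0, 0, 0], "grip": 0.06}
    - {"delta_rot": [0, 0, 8.4], "linear": [0, 0, 0], "grip": 0.06}
    - {"delta_rot": [0, 0, 8.4], "linear": [0, 0, 0], "grip": 0.06}

```text
t: 10.3
tool_pos: [0.57, -0.2149, 0.2218]
tool_rot: [-3.011, 0.896, 0.002]
contact_force: [-0.1, -0.5, 0.2]
opening: 0.06
grip_force: 0.0
```

Request:
jog_arm:
  steps:
    - {"delta_rot": [0, 0, 8.4], "linear": [0, 0, 0], "grip": 0.06}
    - {"delta_rot": [0, 0, 8.4], "linear": [0, 0, 0], "grip": 0.06}
    - {"delta_rot": [0, 0, 8.4], "linear": [0, 0, 0], "grip": 0.06}
    - {"delta_rot": [0, 0, 8.4], "linear": [0, 0, 0], "grip": 0.06}
    - {"delta_rot": [0, 0, 0], "linear": [0, 0, 0], "grip": 0.06}

```text
t: 10.8
tool_pos: [0.57, -0.2149, 0.222]
tool_rot: [2.629, -1.72, -0.002]
contact_force: [0.4, 0.6, -0.4]
opening: 0.0597
grip_force: 0.0
```

Run:
```python
from h import *
c,im,d=shot("wrist","w4"); P=cloud(c,d); hsv=cv2.cvtColor(im,cv2.COLOR_RGB2HSV); S,V=hsv[...,1],hsv[...,2]; Z=P[...,2]
plan((.575,-.215,.22),-66); print(np.round(ctrl.get_obs()['q'],2))
near=(abs(P[...,0]-.575)<.07)&(abs(P[...,1]+.222)<.065)&(S<80)
for n,lo,hi in [("leg",.042,.055),("foot",.008,.018)]:
    m=(near&(Z>lo)&(Z<hi)).astype(np.uint8); k,L,st,ce=cv2.connectedComponentsWithStats(m)
    for j in range(1,k):
        if st[j,4]>150: Q=P[L==j]; print(n,ce[j].round(),st[j,4],Q.mean(0).round(4),cv2.minAreaRect(Q[:,:2].astype(np.float32)*1000))
```

```text
t 10.85 at [ 0.5701 -0.2149  0.222 ] yaw -66.23 rot [ 0.04  0.05 -0.23] lin(before turn) [ 0.0021 -0.0045  0.002 ] lin(after) [ 0.0021 -0.0045  0.002 ]
[-0.48  0.02  1.66  0.    1.46  2.24]
leg [252. 184.] 774 [ 0.5872 -0.2111  0.0476] ((586.9219970703125, -210.44700622558594), (12.884822845458984, 46.61281967163086), 38.81978225708008)
foot [286. 177.] 1593 [ 0.5585 -0.2219  0.0119] ((558.4450073242188, -221.2223358154297), (49.20047378540039, 29.862035751342773), 37.410850524902344)
```

View pics/w4.png

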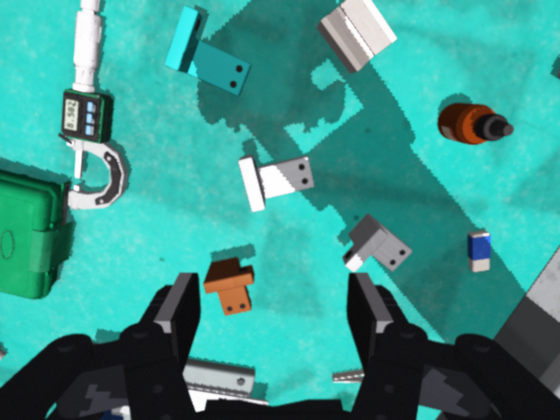

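The wrist view shows the grey bracket at (275,178), with its leg at (252,184) and its ear towards the bottom at (258,205), which confirms it is the right-hand one. Its yaw is about -142° and the leg centre is about (0.582, -0.203). The twin is at (378,245). I'll grip the leg across its 12 mm thickness.

```bash
python3 -c "
from h import *
plan((.5818,-.2032,.02),-52)"
```

```text
t 10.85 at [ 0.5701 -0.2149  0.222 ] yaw -66.23 rot [  0.03   0.05 -14.23] lin(before turn) [-0.0058 -0.0156  0.202 ] lin(after) [-0.002  -0.0164  0.202 ]
```

Request:
jog_arm:
  steps:
    - {"delta_rot": [0, 0, -7.1], "linear": [0, 0, 0], "grip": 0.05}
    - {"delta_rot": [0, 0, -7.1], "linear": [0, 0, 0], "grip": 0.05}
    - {"delta_rot": [0, 0, 0], "linear": [-0.001, -0.0082, 0.04], "grip": 0.05}
    - {"delta_rot": [0, 0, 0], "linear": [-0.001, -0.0082, 0.04], "grip": 0.05}
    - {"delta_rot": [0, 0, 0], "linear": [0, 0, 0.04], "grip": 0.05}
    - {"delta_rot": [0, 0, 0], "linear": [0, 0, 0.04], "grip": 0.05}
    - {"delta_rot": [0, 0, 0], "linear": [0, 0, 0.027], "grip": 0.05}
    - {"delta_rot": [0, 0, 0], "linear": [0, 0, 0.015], "grip": 0.05}
    - {"delta_rot": [0, 0, 0], "linear": [0, 0, 0], "grip": 0.05}
  newtons: 40

```text
t: 11.75
tool_pos: [0.5803, -0.2025, 0.0181]
tool_rot: [-2.822, 1.38, 0.008]
contact_force: [-0.0, -0.6, -0.3]
opening: 0.0499
grip_force: 0.0
```

Request:
jog_arm:
  steps:
    - {"delta_rot": [0, 0, 0], "linear": [0, 0, 0], "grip": 0.025}
    - {"delta_rot": [0, 0, 0], "linear": [0, 0, 0], "grip": 0.025}
    - {"delta_rot": [0, 0, 0], "linear": [0, 0, 0], "grip": 0.005}
    - {"delta_rot": [0, 0, 0], "linear": [0, 0, 0], "grip": 0.005}
    - {"delta_rot": [0, 0, 0], "linear": [0, 0, 0], "grip": 0.005}
    - {"delta_rot": [0, 0, 0], "linear": [0, 0, 0], "grip": 0.005}
    - {"delta_rot": [0, 0, 0], "linear": [0, 0, 0], "grip": 0.005}
  newtons: 50

```text
t: 12.45
tool_pos: [0.5837, -0.2041, 0.0232]
tool_rot: [-2.821, 1.382, -0.006]
contact_force: [-0.4, 0.3, 6.0]
opening: 0.011
grip_force: 49.8
```

Request:
jog_arm:
  steps:
    - {"delta_rot": [0, 0, 0], "linear": [0, 0, -0.01], "grip": 0.005}
    - {"delta_rot": [0, 0, 0], "linear": [0, 0, -0.03], "grip": 0.005}
    - {"delta_rot": [0, 0, 0], "linear": [0, 0, -0.04], "grip": 0.005}
    - {"delta_rot": [0, 0, 0], "linear": [0, 0, -0.04], "grip": 0.005}
    - {"delta_rot": [0, 0, 0], "linear": [0, 0, -0.04], "grip": 0.005}
    - {"delta_rot": [0, 0, 0], "linear": [0, 0, 0], "grip": 0.005}
    - {"delta_rot": [0, 0, 0], "linear": [0, 0, 0], "grip": 0.005}

```text
t: 13.15
tool_pos: [0.5823, -0.2035, 0.1821]
tool_rot: [2.821, -1.382, 0.003]
contact_force: [-0.5, 0.8, -2.3]
opening: 0.0112
grip_force: 48.9
```

Run:
```python
from h import *
o=ctrl.get_obs(); print(o["tool_pos"],o["tool_rot"],o["opening"])
c,im,d=shot("wrist","w5"); P=cloud(c,d)
M=Rn.from_rotvec(o["tool_rot"]).as_matrix(); T=(P-np.array(o["tool_pos"]))@M   # tool coords
S=cv2.cvtColor(im,cv2.COLOR_RGB2HSV)[...,1]
m=(S<90)&(d>0)&(T[...,1]>-.025)&(T[...,1]<.08)&(abs(T[...,0])<.04)&(T[...,2]>-.005)&(T[...,2]<.03)
Q=T[m]; print(len(Q),np.percentile(Q,[2,50,98],axis=0).round(4),cv2.minAreaRect(Q[:,:2].astype(np.float32)*1000))
A=np.c_[Q[:,:2],np.ones(len(Q))]; print("plane z=ax+by+c",np.linalg.lstsq(A,Q[:,2],rcond=None)[0].round(4))
plan((.5226,.0556,.2),102.7); print(np.round(o['q'],2))
```

```text
[ 0.58229104 -0.20352336  0.18207987] [ 2.82130554 -1.38189714  0.00308528] 0.011230989425850485
5689 [[-0.0147  0.0105  0.0102]
 [ 0.004   0.0348  0.0116]
 [ 0.0138  0.0533  0.0198]] ((-0.5483102798461914, 21.698606491088867), (30.63686180114746, 65.70957946777344), 1.05264413356781)
plane z=ax+by+c [0.0964 0.0269 0.0109]
 t 13.2 at [ 0.5813 -0.203   0.1799] yaw -52.19 rot [-1.1000e-01  9.0000e-02 -1.5489e+02] lin(before turn) [-0.2403 -0.1122 -0.0199] lin(after) [ 0.2652 -0.0004 -0.0201]
[-0.46  0.07  1.68 -0.    1.39  2.02]
```

View pics/w5.png

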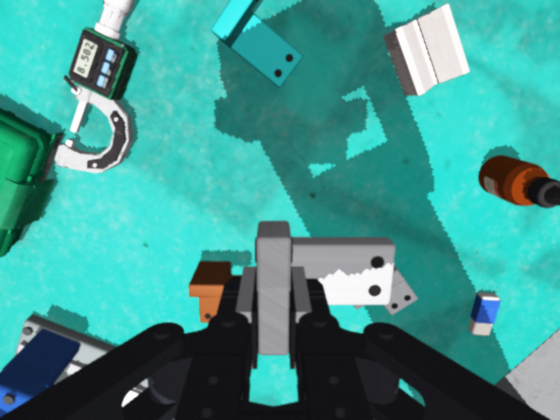

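The wrist view shows the bracket held by its leg at (274,285), with the foot out to (390,270), level and centred. I'll check the tilt properly and plan the carry.

Run:
```python
from h import *
im=cv2.imread("pics/w5.png"); d=np.load("pics/w5.npy"); c=cam("wrist"); o=ctrl.get_obs(); P=cloud(c,d)
T=(P-np.array(o["tool_pos"]))@Rn.from_rotvec(o["tool_rot"]).as_matrix()
m=(T[...,1]>.013)&(T[...,1]<.05)&(abs(T[...,0])<.012)&(T[...,2]>.007)&(T[...,2]<.0145); Q=T[m]
A=np.c_[Q[:,:2],np.ones(len(Q))]; s=np.linalg.lstsq(A,Q[:,2],rcond=None)[0]; print(len(Q),s.round(4),(A@s-Q[:,2]).std(),np.median(Q[:,2]))
m=(T[...,1]>.013)&(T[...,1]<.06)&(abs(T[...,0])<.03)&(T[...,2]>.007)&(T[...,2]<.0145); print(cv2.minAreaRect(T[m][:,:2].astype(np.float32)*1000))
print(o["tool_pos"])
```

```text
3506 [ 0.0029 -0.0048  0.0116] 0.0005801881108445581 0.011450380872442904
((-0.8553190231323242, 33.683528900146484), (30.462451934814453, 41.73080825805664), 1.0527786016464233)
[ 0.58126976 -0.2030229   0.17986052]
```

Request:
jog_arm:
  steps:
    - {"delta_rot": [0, 0, 0], "linear": [-0.02, -0.01, 0], "grip": 0.005}
    - {"delta_rot": [0, 0, 0], "linear": [-0.035, -0.016, 0], "grip": 0.005}
    - {"delta_rot": [0, 0, 0], "linear": [-0.035, -0.016, 0], "grip": 0.005}
    - {"delta_rot": [0, 0, 0], "linear": [-0.035, -0.016, 0], "grip": 0.005}
    - {"delta_rot": [0, 0, 0], "linear": [-0.035, -0.016, 0], "grip": 0.005}
    - {"delta_rot": [0, 0, 0], "linear": [-0.035, -0.016, 0], "grip": 0.005}
    - {"delta_rot": [0, 0, 0], "linear": [-0.03, -0.014, 0], "grip": 0.005}
    - {"delta_rot": [0, 0, 0], "linear": [-0.015, -0.008, 0], "grip": 0.005}
    - {"delta_rot": [0, 0, -6], "linear": [0, 0, 0], "grip": 0.005}
    - {"delta_rot": [0, 0, -7.9], "linear": [0, 0, 0], "grip": 0.005}

```text
t: 14.2
tool_pos: [0.5212, 0.0565, 0.178]
tool_rot: [2.97, -1.019, -0.008]
contact_force: [0.7, 0.3, -1.5]
opening: 0.0114
grip_force: 49.1
```

Request:
jog_arm:
  steps:
    - {"delta_rot": [0, 0, -8], "linear": [0, 0, 0], "grip": 0.005}
    - {"delta_rot": [0, 0, -8], "linear": [0, 0, 0], "grip": 0.005}
    - {"delta_rot": [0, 0, -8], "linear": [0, 0, 0], "grip": 0.005}
    - {"delta_rot": [0, 0, -8], "linear": [0, 0, 0], "grip": 0.005}
    - {"delta_rot": [0, 0, -8], "linear": [0, 0, 0], "grip": 0.005}
    - {"delta_rot": [0, 0, -8], "linear": [0, 0, 0], "grip": 0.005}
    - {"delta_rot": [0, 0, -8], "linear": [0, 0, 0], "grip": 0.005}
    - {"delta_rot": [0, 0, -8], "linear": [0, 0, 0], "grip": 0.005}
    - {"delta_rot": [0, 0, -8], "linear": [0, 0, 0], "grip": 0.005}
    - {"delta_rot": [0, 0, -8], "linear": [0, 0, 0], "grip": 0.005}

```text
t: 15.2
tool_pos: [0.5213, 0.0557, 0.1779]
tool_rot: [-2.93, -1.127, 0.007]
contact_force: [0.4, 1.0, -1.5]
opening: 0.0113
grip_force: 49.0
```

Request:
jog_arm:
  steps:
    - {"delta_rot": [0, 0, -8], "linear": [0, 0, 0], "grip": 0.005}
    - {"delta_rot": [0, 0, -8], "linear": [0, 0, 0], "grip": 0.005}
    - {"delta_rot": [0, 0, -8], "linear": [0, 0, 0], "grip": 0.005}
    - {"delta_rot": [0, 0, -8], "linear": [0, 0, 0], "grip": 0.005}
    - {"delta_rot": [0, 0, -8], "linear": [0, 0, 0], "grip": 0.005}
    - {"delta_rot": [0, 0, -8], "linear": [0, 0, 0], "grip": 0.005}
    - {"delta_rot": [0, 0, -8], "linear": [0, 0, 0], "grip": 0.005}
    - {"delta_rot": [0, 0, -6], "linear": [0, 0, 0], "grip": 0.005}
    - {"delta_rot": [0, 0, 0], "linear": [0, 0, 0], "grip": 0.005}
    - {"delta_rot": [0, 0, 0], "linear": [0, 0, 0], "grip": 0.005}

```text
t: 16.2
tool_pos: [0.5221, 0.0554, 0.179]
tool_rot: [-1.941, -2.467, 0.003]
contact_force: [0.6, -0.3, -2.8]
opening: 0.0111
grip_force: 49.0
```

Run:
```python
from h import *
plan((.5215,.0567,.0475),103.7)
c,im,d=shot("top","top2"); c,im,d=shot("wrist","w6"); P=cloud(c,d); o=ctrl.get_obs(); print(o["tool_pos"],o["opening"])
T=(P-np.array(o["tool_pos"]))@Rn.from_rotvec(o["tool_rot"]).as_matrix()
m=(T[...,1]>.013)&(T[...,1]<.06)&(abs(T[...,0])<.03)&(T[...,2]>.007)&(T[...,2]<.0145); print("foot",cv2.minAreaRect(T[m][:,:2].astype(np.float32)*1000))
```

```text
t 16.2 at [0.5221 0.0554 0.179 ] yaw 103.61 rot [-0.18 -0.06 -0.09] lin(before turn) [1.300e-03 1.000e-04 1.315e-01] lin(after) [ 0.0014 -0.0003  0.1315]
[0.52272228 0.05515607 0.17984328] 0.01089062173336828
foot ((0.002399444580078125, 32.73650360107422), (30.720489501953125, 39.512874603271484), 0.27707958221435547)
```

View pics/w6.png

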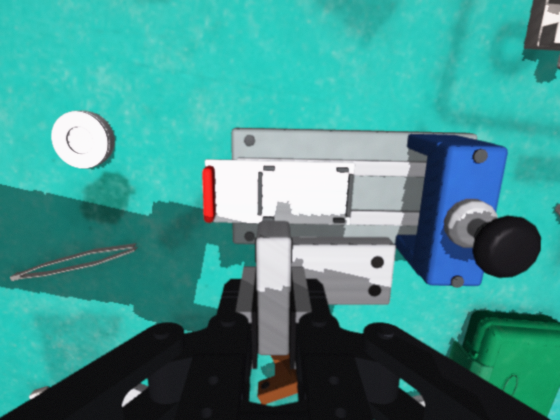

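The wrist view shows the empty nest, with lip marks at columns 261 and 349 and rows 168 and 219, and the bracket aligned below it with its leg on the red-tab side. I'll check the nest centre by rays.

Run:
```python
from h import *
c=cam("wrist"); W=onplane(c,[(260,193),(350,193),(305,168),(303,219)],.027); print(W.round(4), np.linalg.norm(W[0]-W[1]),np.linalg.norm(W[2]-W[3]),"ctr",((W[0]+W[1])/2).round(4),((W[2]+W[3])/2).round(4))
im=cv2.cvtColor(cv2.imread("pics/w6.png"),cv2.COLOR_BGR2HSV); H,S=im[...,0],im[...,1]
d=np.load("pics/w6.npy"); P=cloud(c,d); m=((H<8)|(H>172))&(S>140)&(P[...,2]>.036)&(P[...,2]<.045)&(P[...,0]<.5); print("tab",cv2.minAreaRect(P[m][:,:2].astype(np.float32)*1000))
cv2.imwrite("pics/c6.png",cv2.resize(cv2.imread("pics/w6.png")[140:250,190:370],None,fx=4,fy=4,interpolation=cv2.INTER_CUBIC))
```

```text
[[0.5107 0.0542 0.027 ]
 [0.581  0.0712 0.027 ]
 [0.5406 0.0823 0.027 ]
 [0.55   0.0411 0.027 ]] 0.07230666476100081 0.04225521793539973 ctr [0.5459 0.0627 0.027 ] [0.5453 0.0617 0.027 ]
tab ((471.5010681152344, 46.039276123046875), (8.104009628295898, 42.17316818237305), 11.822161674499512)
```

View pics/c6.png

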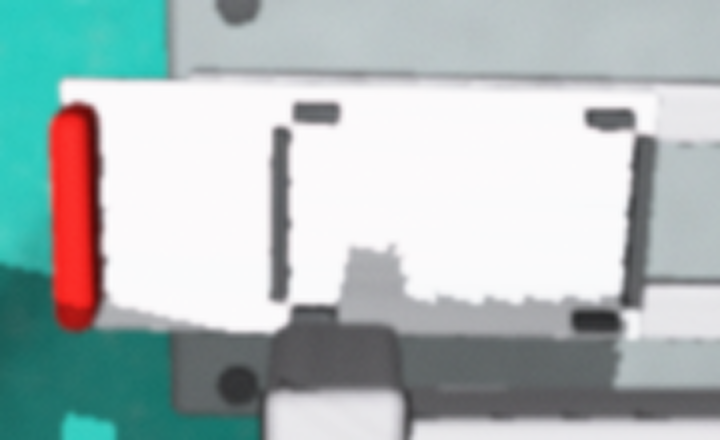

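Request:
jog_arm:
  steps:
    - {"delta_rot": [0, 0, 0.4], "linear": [0.0018, 0, 0.02], "grip": 0.005}
    - {"delta_rot": [0, 0, 0], "linear": [0, 0, 0.035], "grip": 0.005}
    - {"delta_rot": [0, 0, 0], "linear": [0, 0, 0.035], "grip": 0.005}
    - {"delta_rot": [0, 0, 0], "linear": [0, 0, 0.02], "grip": 0.005}
    - {"delta_rot": [0, 0, 0], "linear": [0, 0, 0.008], "grip": 0.005}
    - {"delta_rot": [0, 0, 0], "linear": [0, 0, 0.005], "grip": 0.005}
    - {"delta_rot": [0, 0, 0], "linear": [0, 0, 0.004], "grip": 0.005}
    - {"delta_rot": [0, 0, 0], "linear": [0, 0, 0.003], "grip": 0.005}
    - {"delta_rot": [0, 0, 0], "linear": [0, 0, 0], "grip": 0.005}

```text
t: 17.2
tool_pos: [0.5235, 0.0566, 0.0515]
tool_rot: [1.949, 2.463, 0.001]
contact_force: [-0.4, 0.1, -1.3]
opening: 0.0107
grip_force: 48.9
```

```bash
python3 -c "
from h import *
plan((.5218,.0571,.0475),103.2);print(ctrl.get_obs()['contact_force'])"
```

```text
t 17.2 at [0.5235 0.0566 0.0515] yaw 103.3 rot [0.06 0.02 0.1 ] lin(before turn) [ 0.0009 -0.0016  0.004 ] lin(after) [ 0.0009 -0.0016  0.004 ]
[-0.42811917  0.05152901 -1.34059062]
```

Request:
jog_arm:
  steps:
    - {"delta_rot": [0, 0, 0], "linear": [0.0005, -0.001, 0.002], "grip": 0.005}
    - {"delta_rot": [0, 0, 0], "linear": [0, 0, 0.0015], "grip": 0.005}
    - {"delta_rot": [0, 0, 0], "linear": [0, 0, 0], "grip": 0.005}
    - {"delta_rot": [0, 0, 0], "linear": [0, 0, 0], "grip": 0.005}

```text
t: 17.6
tool_pos: [0.5219, 0.0569, 0.0474]
tool_rot: [1.949, 2.464, 0.0]
contact_force: [-0.2, 0.5, -2.5]
opening: 0.0112
grip_force: 48.9
```

Request:
jog_arm:
  steps:
    - {"delta_rot": [0, 0, 0], "linear": [0, 0, 0.001], "grip": 0.005}
    - {"delta_rot": [0, 0, 0], "linear": [0, 0, 0.001], "grip": 0.005}
    - {"delta_rot": [0, 0, 0], "linear": [0, 0, 0], "grip": 0.005}

```text
t: 17.9
tool_pos: [0.5235, 0.0572, 0.0472]
tool_rot: [1.948, 2.462, 0.004]
contact_force: [0.1, 0.7, 5.7]
opening: 0.0111
grip_force: 49.9
```

Request:
jog_arm:
  steps:
    - {"delta_rot": [0, 0, 0], "linear": [0, 0, 0], "grip": 0.03}
    - {"delta_rot": [0, 0, 0], "linear": [0, 0, 0], "grip": 0.04}
    - {"delta_rot": [0, 0, 0], "linear": [0, 0, 0], "grip": 0.04}
    - {"delta_rot": [0, 0, 0], "linear": [0, 0, -0.02], "grip": 0.04}
    - {"delta_rot": [0, 0, 0], "linear": [0, 0, -0.04], "grip": 0.04}
    - {"delta_rot": [0, 0, 0], "linear": [0, 0, -0.04], "grip": 0.04}
    - {"delta_rot": [0, 0, 0], "linear": [0, 0, -0.03], "grip": 0.04}
    - {"delta_rot": [0, 0, 0], "linear": [0, 0, 0], "grip": 0.04}

```text
t: 18.7
tool_pos: [0.5252, 0.0568, 0.1813]
tool_rot: [1.944, 2.457, 0.01]
contact_force: [-0.3, -0.1, -0.0]
opening: 0.04
grip_force: 0.0
```

Run:
```python
from h import *
c,im,d=shot("wrist","w7"); P=cloud(c,d); hsv=cv2.cvtColor(im,cv2.COLOR_RGB2HSV); H,S=hsv[...,0],hsv[...,1]; Z=P[...,2]
n=(abs(P[...,0]-.5456)<.05)&(abs(P[...,1]-.062)<.05)
for l,lo,hi,md in [("leg",.066,.08,0),("foot",.033,.0395,1)]:
    m=n&(Z>lo)&(Z<hi)&(S<90); Q=P[m]
    if len(Q)>50: print(l,len(Q),np.median(Q[:,2]),cv2.minAreaRect(Q[:,:2].astype(np.float32)*1000))
m=((H<8)|(H>172))&(S>140)&(Z>.036)&(Z<.045)&(P[...,0]<.5); print("tab",cv2.minAreaRect(P[m][:,:2].astype(np.float32)*1000))
print(np.round(ctrl.get_obs()["q"],2)); plan((.40,.03,.16),12.6)
```

```text
leg 1160 0.07176365593042519 ((520.965087890625, 64.54464721679688), (13.107184410095215, 46.9635124206543), 13.667001724243164)
foot 2222 0.035909575012483846 ((552.7322998046875, 62.939666748046875), (46.74120330810547, 30.384313583374023), 13.056262969970703)
tab ((472.6561279296875, 46.22637939453125), (8.05427360534668, 42.40659713745117), 12.739850997924805)
[-0.03 -0.15  1.9  -0.    1.39 -0.27]
 t 18.75 at [0.5236 0.0568 0.1782] yaw 103.31 rot [ 0.31 -0.18 90.71] lin(before turn) [ 0.0024 -0.1266  0.0175] lin(after) [-0.1265 -0.0008  0.0182]
```

View pics/w7.png

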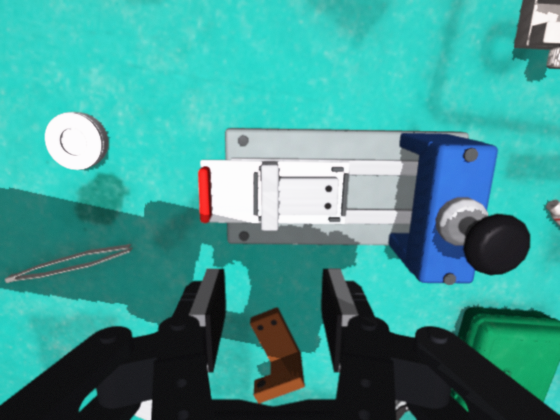

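The bracket is seated at (300,195) with its foot top at 35.9 mm (expected 36), and its leg at (270,195) is on the red-tab side. Next I'll shut the fingers and go behind the tab.

Request:
jog_arm:
  steps:
    - {"delta_rot": [0, 0, 0.7], "linear": [0, -0.03, 0], "grip": 0.0}
    - {"delta_rot": [0, 0, 0], "linear": [0, -0.04, 0], "grip": 0.0}
    - {"delta_rot": [0, 0, 0], "linear": [0, -0.025, 0], "grip": 0.0}
    - {"delta_rot": [0, 0, 0], "linear": [0, 0, 0], "grip": 0.0}
    - {"delta_rot": [0, 0, 0], "linear": [0, 0, 0], "grip": 0.0}

```text
t: 19.25
tool_pos: [0.4285, 0.0358, 0.1739]
tool_rot: [-1.964, -2.451, 0.001]
contact_force: [0.2, 0.2, 0.4]
opening: 0.0001
grip_force: 0.0
```

```bash
python3 -c "
from h import *
plan((.4344,.0373,.024),102.6);print(ctrl.get_obs()['opening'])"
```

```text
t 19.25 at [0.4285 0.0358 0.1739] yaw 102.59 rot [-0.08 -0.03 -0.01] lin(before turn) [1.000e-04 6.300e-03 1.499e-01] lin(after) [0.0002 0.006  0.1499]
7.742416798142157e-05
```

Request:
jog_arm:
  steps:
    - {"delta_rot": [0, 0, 0], "linear": [0, 0, 0.04], "grip": 0.0}
    - {"delta_rot": [0, 0, 0], "linear": [0, 0, 0.04], "grip": 0.0}
    - {"delta_rot": [0, 0, 0], "linear": [0, 0, 0.04], "grip": 0.0}
    - {"delta_rot": [0, 0, 0], "linear": [0, 0, 0.025], "grip": 0.0}
    - {"delta_rot": [0, 0, 0], "linear": [0, 0, 0.004], "grip": 0.0}
    - {"delta_rot": [0, 0, 0], "linear": [0, 0.01, 0], "grip": 0.0}
    - {"delta_rot": [0, 0, 0], "linear": [0, 0.007, 0], "grip": 0.0}
    - {"delta_rot": [0, 0, 0], "linear": [0, 0.005, 0], "grip": 0.0}
    - {"delta_rot": [0, 0, 0], "linear": [0, 0.005, 0], "grip": 0.0}
    - {"delta_rot": [0, 0, 0], "linear": [0, 0.005, 0], "grip": 0.0}

```text
t: 20.25
tool_pos: [0.4615, 0.0428, 0.0272]
tool_rot: [1.963, 2.451, 0.001]
contact_force: [-0.9, -0.7, 1.7]
opening: -0.0003
grip_force: 0.7
```

Request:
jog_arm:
  steps:
    - {"delta_rot": [0, 0, 0], "linear": [0, 0.006, 0], "grip": 0.0}
    - {"delta_rot": [0, 0, 0], "linear": [0, 0.006, 0], "grip": 0.0}
    - {"delta_rot": [0, 0, 0], "linear": [0, 0.006, 0], "grip": 0.0}
    - {"delta_rot": [0, 0, 0], "linear": [0, 0.006, 0], "grip": 0.0}

```text
t: 20.65
tool_pos: [0.4843, 0.0481, 0.0263]
tool_rot: [-1.964, -2.452, 0.0]
contact_force: [-1.1, -0.9, 1.7]
opening: -0.0001
grip_force: 0.8
```

```bash
python3 -c "
from h import *
plan((.5355,.060,.026),102.6);print(ctrl.get_obs()['contact_force'])"
```

```text
t 20.65 at [0.4843 0.0481 0.0263] yaw 102.61 rot [-0.01 -0.    0.01] lin(before turn) [0.0004 0.0525 0.0002] lin(after) [0.0004 0.0525 0.0003]
[-1.12949443 -0.9158883   1.68562635]
```

Request:
jog_arm:
  steps:
    - {"delta_rot": [0, 0, 0], "linear": [0, 0.006, 0], "grip": 0.0}
    - {"delta_rot": [0, 0, 0], "linear": [0, 0.006, 0], "grip": 0.0}
    - {"delta_rot": [0, 0, 0], "linear": [0, 0.006, 0], "grip": 0.0}
    - {"delta_rot": [0, 0, 0], "linear": [0, 0.006, 0], "grip": 0.0}
    - {"delta_rot": [0, 0, 0], "linear": [0, 0.006, 0], "grip": 0.0}
    - {"delta_rot": [0, 0, 0], "linear": [0, 0.006, 0], "grip": 0.0}
    - {"delta_rot": [0, 0, 0], "linear": [0, 0.005, 0], "grip": 0.0}
    - {"delta_rot": [0, 0, 0], "linear": [0, 0.004, 0], "grip": 0.0}
    - {"delta_rot": [0, 0, 0], "linear": [0, 0, 0], "grip": 0.0}

```text
t: 21.55
tool_pos: [0.5286, 0.0581, 0.0264]
tool_rot: [1.964, 2.452, 0.002]
contact_force: [-0.2, -0.1, 0.7]
opening: 0.0001
grip_force: 0.0
```

Request:
jog_arm:
  steps:
    - {"delta_rot": [0, 0, 0], "linear": [0, 0.003, 0], "grip": 0.0}
    - {"delta_rot": [0, 0, 0], "linear": [0, 0.003, 0], "grip": 0.0}
    - {"delta_rot": [0, 0, 0], "linear": [0, 0.002, 0], "grip": 0.0}
    - {"delta_rot": [0, 0, 0], "linear": [0, 0, 0], "grip": 0.0}

```text
t: 21.95
tool_pos: [0.5359, 0.0597, 0.0263]
tool_rot: [1.964, 2.452, 0.001]
contact_force: [0.3, 0.8, -0.4]
opening: -0.0
grip_force: 0.0
```

Request:
jog_arm:
  steps:
    - {"delta_rot": [0, 0, 0], "linear": [0, 0.003, 0], "grip": 0.0}
    - {"delta_rot": [0, 0, 0], "linear": [0, 0.003, 0], "grip": 0.0}

```text
t: 22.15
tool_pos: [0.5415, 0.061, 0.0262]
tool_rot: [-1.964, -2.452, 0.0]
contact_force: [-1.5, -0.4, 0.5]
opening: 0.0001
grip_force: 0.7
```

Run:
```python
from h import *
c,im,d=shot("top","top3"); P=cloud(c,d); hsv=cv2.cvtColor(im,cv2.COLOR_RGB2HSV); H,S=hsv[...,0],hsv[...,1]
c,im,d=shot("wrist","w8"); P=cloud(c,d); hsv=cv2.cvtColor(im,cv2.COLOR_RGB2HSV); H,S=hsv[...,0],hsv[...,1]
m=((H<8)|(H>172))&(S>140)&(P[...,2]>.03)&(P[...,2]<.047)&(abs(P[...,1]-.065)<.06); print(m.sum())
if m.sum()>20:
    Q=P[m]; r=cv2.minAreaRect(Q[:,:2].astype(np.float32)*1000); print(r, np.linalg.norm(np.array(r[0])/1000-[.472,.0458]))
print(ctrl.get_obs()["contact_force"],ctrl.get_obs()["tool_pos"])
```

```text
1423
((556.3408203125, 69.73401641845703), (8.591940879821777, 34.52481460571289), 12.939054489135742) 0.08767103919142503
[-0.33633139  0.41171605 -0.65631633] [0.54203707 0.06099198 0.02639557]
```

View pics/w8.png

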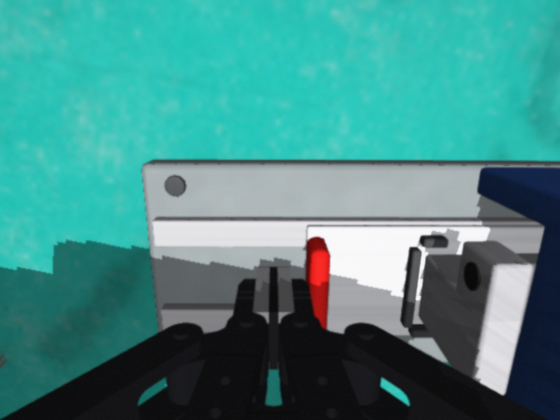

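The wrist view shows the tab at (317,285) against the fingers and the bracket in the nest close to the bridge. Travel is about 87.5 mm, so I'll push on until the force rises. I have now viewed 11 pictures, one over the limit of 10, so from here I'll use numbers only.

Request:
jog_arm:
  steps:
    - {"delta_rot": [0, 0, 0], "linear": [0, 0.002, 0], "grip": 0.0}
    - {"delta_rot": [0, 0, 0], "linear": [0, 0.002, 0], "grip": 0.0}
    - {"delta_rot": [0, 0, 0], "linear": [0, 0, 0], "grip": 0.0}

```text
t: 22.55
tool_pos: [0.5428, 0.0612, 0.026]
tool_rot: [-1.96, -2.448, 0.01]
contact_force: [-11.3, -2.8, 9.7]
opening: 0.0001
grip_force: 6.1
```

Request:
jog_arm:
  steps:
    - {"delta_rot": [0, 0, 0], "linear": [0, -0.01, 0], "grip": 0.0}
    - {"delta_rot": [0, 0, 0], "linear": [0, -0.015, 0], "grip": 0.0}
    - {"delta_rot": [0, 0, 0], "linear": [0, 0, -0.04], "grip": 0.0}
    - {"delta_rot": [0, 0, 0], "linear": [0, 0, -0.05], "grip": 0.0}
    - {"delta_rot": [0, 0, 0], "linear": [0, 0, -0.05], "grip": 0.0}
    - {"delta_rot": [0, 0, 0], "linear": [0, 0, -0.04], "grip": 0.0}
    - {"delta_rot": [0, 0, 0], "linear": [0, 0, 0], "grip": 0.0}

```text
t: 23.25
tool_pos: [0.5253, 0.0563, 0.2149]
tool_rot: [1.956, 2.442, 0.015]
contact_force: [0.6, -1.1, 0.3]
opening: 0.0004
grip_force: 0.0
```

Run:
```python
from h import *
c,im,d=shot("wrist","w9"); P=cloud(c,d); hsv=cv2.cvtColor(im,cv2.COLOR_RGB2HSV); H,S,V=[hsv[...,k] for k in range(3)]
m=((H<8)|(H>172))&(S>140)&(P[...,2]>.036)&(P[...,2]<.047)&(abs(P[...,1]-.065)<.06)
r=cv2.minAreaRect(P[m][:,:2].astype(np.float32)*1000); dv=np.array(r[0])/1000-[.472,.0458]; print("tab",r,dv@[.9757,.219])
n=(P[...,2]>.134)&(P[...,2]<.15)&(P[...,0]>.6)&(P[...,1]<.13); print("pl",n.sum(),P[n].mean(0) if n.any() else 0)
m=(P[...,2]>.066)&(P[...,2]<.078)&(S<90)&(abs(P[...,0]-.61)<.04)&(abs(P[...,1]-.08)<.05)
if m.sum()>50: print("leg",cv2.minAreaRect(P[m][:,:2].astype(np.float32)*1000),np.median(P[m][:,2]))
c,im,d=shot("top","top4"); P=cloud(c,d); n=(P[...,2]>.13)&(P[...,2]<.15)&(abs(P[...,0]-.644)<.03)&(abs(P[...,1]-.084)<.03); print("top pl",n.sum(),P[n].mean(0) if n.any() else 0)
plan((.645,.0843,.15),102.6)
```

```text
tab ((558.11669921875, 65.36154174804688), (6.609272003173828, 42.12852478027344), 13.058573722839355) 0.08830804107055662
pl 2228 [0.64174652 0.08482082 0.13875927]
leg ((606.4840698242188, 83.01908874511719), (13.146720886230469, 47.62192916870117), 13.777572631835938) 0.07161414348941408
top pl 83 [0.64983326 0.08303566 0.13958953]
 t 23.35 at [0.5219 0.0563 0.2079] yaw 102.61 rot [0.23 0.05 0.01] lin(before turn) [0.0005 0.126  0.0584] lin(after) [0.0004 0.1263 0.0579]
```

The carriage is home: 11 N against the stop, and the leg is 35 mm from the plunger axis (36 expected). Now the plunger.

Request:
jog_arm:
  steps:
    - {"delta_rot": [0, 0, 0], "linear": [0, 0.03, 0], "grip": 0.0}
    - {"delta_rot": [0, 0, 0], "linear": [0, 0.04, 0], "grip": 0.0}
    - {"delta_rot": [0, 0, 0], "linear": [0, 0.035, 0], "grip": 0.0}
    - {"delta_rot": [0, 0, 0], "linear": [0, 0.02, 0], "grip": 0.0}
    - {"delta_rot": [0, 0, 0], "linear": [0, 0, 0.03], "grip": 0.0}
    - {"delta_rot": [0, 0, 0], "linear": [0, 0, 0.02], "grip": 0.0}
    - {"delta_rot": [0, 0, 0], "linear": [0, 0, 0], "grip": 0.0}
    - {"delta_rot": [0, 0, 0], "linear": [0, 0, 0], "grip": 0.0}

```text
t: 24.15
tool_pos: [0.6418, 0.0836, 0.1542]
tool_rot: [-1.962, -2.45, 0.003]
contact_force: [0.5, 0.5, 0.2]
opening: -0.0004
grip_force: 0.0
```

```bash
python3 -c "
from h import *
plan((.645,.0842,.129),102.6)"
```

```text
t 24.15 at [0.6418 0.0836 0.1542] yaw 102.6 rot [-0.2  -0.04  0.  ] lin(before turn) [-0.0001  0.0033  0.0252] lin(after) [-0.0001  0.0032  0.0252]
```

Request:
jog_arm:
  steps:
    - {"delta_rot": [0, 0, 0], "linear": [0, 0.0025, 0.008], "grip": 0.0}
    - {"delta_rot": [0, 0, 0], "linear": [0, 0, 0.005], "grip": 0.0}
    - {"delta_rot": [0, 0, 0], "linear": [0, 0, 0.004], "grip": 0.0}
    - {"delta_rot": [0, 0, 0], "linear": [0, 0, 0.004], "grip": 0.0}
    - {"delta_rot": [0, 0, 0], "linear": [0, 0, 0.003], "grip": 0.0}
    - {"delta_rot": [0, 0, 0], "linear": [0, 0, 0], "grip": 0.0}

```text
t: 24.75
tool_pos: [0.6459, 0.0842, 0.1333]
tool_rot: [1.963, 2.451, 0.001]
contact_force: [-2.4, -0.0, 5.9]
opening: -0.0003
grip_force: 3.0
```

Request:
jog_arm:
  steps:
    - {"delta_rot": [0, 0, 0], "linear": [0, 0, 0.003], "grip": 0.0}
    - {"delta_rot": [0, 0, 0], "linear": [0, 0, 0.003], "grip": 0.0}
    - {"delta_rot": [0, 0, 0], "linear": [0, 0, 0.001], "grip": 0.0}
    - {"delta_rot": [0, 0, 0], "linear": [0, 0, 0], "grip": 0.0}

```text
t: 25.15
tool_pos: [0.6462, 0.0842, 0.1287]
tool_rot: [1.963, 2.451, 0.001]
contact_force: [-5.4, -0.5, 13.9]
opening: -0.0001
grip_force: 6.2
```

Request:
jog_arm:
  steps:
    - {"delta_rot": [0, 0, 0], "linear": [0, 0, 0.001], "grip": 0.0}
    - {"delta_rot": [0, 0, 0], "linear": [0, 0, 0], "grip": 0.0}
    - {"delta_rot": [0, 0, 0], "linear": [0, 0, 0], "grip": 0.0}
    - {"delta_rot": [0, 0, 0], "linear": [0, 0, 0], "grip": 0.0}
    - {"delta_rot": [0, 0, 0], "linear": [0, 0, 0], "grip": 0.0}

```text
t: 25.65
tool_pos: [0.6462, 0.0842, 0.1286]
tool_rot: [1.963, 2.451, 0.002]
contact_force: [-7.7, -1.0, 16.1]
opening: -0.0004
grip_force: 7.8
```

Request:
jog_arm:
  steps:
    - {"delta_rot": [0, 0, 0], "linear": [0, 0, -0.006], "grip": 0.0}
    - {"delta_rot": [0, 0, 0], "linear": [0, 0, -0.008], "grip": 0.0}
    - {"delta_rot": [0, 0, 0], "linear": [0, 0, -0.02], "grip": 0.0}
    - {"delta_rot": [0, 0, 0], "linear": [0, -0.02, -0.04], "grip": 0.0}
    - {"delta_rot": [0, 0, 0], "linear": [0, -0.04, -0.02], "grip": 0.0}
    - {"delta_rot": [0, 0, 0], "linear": [0, -0.045, 0], "grip": 0.0}
    - {"delta_rot": [0, 0, 0], "linear": [0, -0.02, 0], "grip": 0.0}
    - {"delta_rot": [0, 0, 0], "linear": [0, 0, 0], "grip": 0.0}
    - {"delta_rot": [0, 0, 0], "linear": [0, 0, 0], "grip": 0.0}

```text
t: 26.55
tool_pos: [0.5237, 0.0569, 0.2183]
tool_rot: [1.964, 2.451, 0.001]
contact_force: [-0.5, -0.0, 0.4]
opening: 0.0003
grip_force: 0.0
```

Run:
```python
from h import *
c,im,d=shot("wrist","w10"); P=cloud(c,d); hsv=cv2.cvtColor(im,cv2.COLOR_RGB2HSV); H,S,V=[hsv[...,k] for k in range(3)]
m=((H<8)|(H>172))&(S>140)&(P[...,2]>.036)&(P[...,2]<.047)&(abs(P[...,1]-.065)<.06)
r=cv2.minAreaRect(P[m][:,:2].astype(np.float32)*1000); print("tab",r)
n=(P[...,2]>.125)&(P[...,2]<.15)&(P[...,0]>.6)&(P[...,1]<.13); print("pl",n.sum(),np.percentile(P[n][:,2],[5,50,95]))
m=(P[...,2]>.066)&(P[...,2]<.078)&(S<90)&(abs(P[...,0]-.61)<.04)&(abs(P[...,1]-.08)<.05)
if m.sum()>50: print("leg",cv2.minAreaRect(P[m][:,:2].astype(np.float32)*1000),np.median(P[m][:,2]))
```

```text
tab ((558.1294555664062, 65.00616455078125), (6.573825836181641, 41.653045654296875), 12.600241661071777)
pl 2366 [0.13333201 0.13920815 0.14103972]
leg ((606.6935424804688, 83.57746124267578), (13.32640552520752, 46.70270919799805), 13.794751167297363) 0.07168871135756383
```

The plunger reached its stop (TCP at 128.6 mm, 16 N) and has sprung back to 141 mm. The bracket and carriage are unchanged, so I'm handing the job in.

```bash
python3 -c "
from station import ctrl
print(ctrl.finish_job())"
```

```text
the job is handed in; nothing more can be done
None
```

The job is done and handed in, with no verdict returned: by my measurements the block lies flat in the tray, the right-hand bracket is in the home carriage, and the plunger was pressed to its stop and is back up; I viewed 11 pictures, one over the limit of 10.

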